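Open a jammed UV curing box through its release hole

TASK

The UV curing box has lost power with a phone display inside, and its drawer tray is still latched shut. Take the release pin from its stand and push it down through the red-ringed hole in the box's cover to trip the hidden latch, so that the tray springs out; then put the pin back upright in its stand, fully home. Leave the jar, tape roll, syringe and suction cup where they are.

Things in the scene. Friction and masses are not known exactly. Their poses are not given: they have to be found in the camera images.
- pin_grip (a point): release pin, 116 mm long, upright in its stand at the start. From the tip up: straight steel shaft 5 mm diameter x 34 mm, steel collar 24 mm diameter x 4 mm, red round handle 16 mm diameter x 78 mm. This point is on its axis, half-way up the handle: 44 mm above the collar's underside, 78 mm above the tip. z points from tip to handle end. 40 to 85 g.
- pin_tip (a point): the very end of the pin's shaft, on its axis
- pin_collar (a point): centre of the underside of the pin's collar, 34 mm above the tip
- release_hole (a point): centre of the release hole at the top face (z = 92 mm) of the fixed grey curing box, 135 x 200 x 92 mm. The hole is 11 mm in diameter, slightly chamfered, with a red ring round it, straight down through a 4 mm cover. Axes are the box's: x from its front to its back. From the hole the box reaches 45 mm to the front, 90 mm to the back, 145 mm to y+ and 55 mm to y-.
- latch (a joint): hidden sprung rocker latch under the hole: its pad lies about 22 mm below the cover's top; pressed down 8 to 9 mm (about 0.3 rad) it frees the tray; after 12 mm (about 0.4 rad) the pin's collar rests on the cover. Pressing takes about 2 to 6 N. 0 at rest; springs back to 0 when the pin leaves
- tray (a joint): how far the drawer tray stands out of the box's front (m): 0 shut, 0.055 fully out; its own spring drives it out, softly, within about a second once the latch is tripped, and keeps it out
- stand_mouth (a point): centre of the mouth of the pin's stand, at its top face (z = 44 mm). The stand is a fixed blue block 46 x 46 mm on a steel foot 66 x 66 x 6 mm, with one upright bore 10 mm in diameter and 38 mm deep, slightly chamfered; the pin's collar rests on the top face when it is home
- cream_jar: bystander: cream-coloured jar, 68 mm diameter, 72 mm high; origin under its centre
- tape_roll: bystander: brown tape roll, 68 mm diameter, 40 mm high; origin under its centre
- flux_syringe: bystander: amber syringe lying down, 21 x 100 x 21 mm; origin under its centre
- suction_cup: bystander: red suction cup with a ring, 53 mm diameter, 46 mm high; origin under its centre
Mind the look-alikes: they are no part of the job. Leave any turquoise look-alike of the part that bears pin_grip alone.

How it is judged:
By the outcome, as a careful person would: the job done as asked, in the order asked, and still so for the second after the job is handed in, with the robot touching nothing.
It also fails if it takes over 61 s, if anything falls off the work surface, if the arm or the gripper's body presses on something with over 40 N, if the wrist force passes 120 N, or if a joint passes its speed limit or range.

ROBOT

A 6-joint arm with a two-finger parallel gripper is mounted at the origin on a cart in front of the work surface, level with it; the furniture and walls round the work are solid. World frame = base frame: x ahead of the robot, y to its left, z up, the work surface at z = 0. Lengths are in m, angles in degrees, forces in N, time in s.
With the tool pointing down it reaches from about 0.4 to 0.825 m from the base axis. Payload 7 kg.
Tool frame: the origin (TCP) lies midway between the tips of the shut fingers; the grasp point (between the pads) lies ctrl.tcp_to_grasp behind it (ctrl.tcp_to_grasp is the distance from the TCP to the grasp point, in m); z points along the fingers, y is the line along which they close (so a half turn about z gives the same grasp; the last joint's range is limited). The gripper opens to 88 mm and grips with 3 to 60 N. Pads are 19 mm wide; open, the fingers measure 130 mm over their backs; the gripper's body (78 mm by 193 mm) begins 47 mm behind the grasp point.
Start: joints at [81.767, 20.546, 0.682, 0, -70.136, -16.507], TCP at [0.282, 0.613, 0.227] pointing down, gripper open.
Joint ranges: [-176.03, 176.03], [-82.01, 121.73], [-58.28, 71.71], [-173.87, 95.51], [-174.79, -0.11], [-173.66, 173.66]. Speed limits (degrees/s): [136.94, 136.94, 172.46, 180, 180, 180].

INTERFACE

Orientations are given as [roll, pitch, yaw] about the fixed x, y, z axes, in that order (R = Rz(yaw) Ry(pitch) Rx(roll)).
In Python, from plant import ctrl, imaging, close_job gives the robot as it stands.
- The arm moves only by the shell command python3 -m crank 'ROWS'. ROWS is JSON, a list of rows, each a list of 3 entries, a list of its own where there are three numbers: the shift along the world's x, y, z in m, then the turn, a rotation vector about the world's x, y, z in degrees, then the opening, from -1 (shut) to 1 (fully open), so that 0 is half open. A call has 1 to 12 rows; each row shifts and turns the commanded pose from where the row before left it; what a row does not reach is not made up. A row lasts 1/10 s, in which the tool goes at most 50 mm and 8.59 degrees, less where a joint would pass 70% of its speed; a pose out of reach is approached as far as the arm can. A call is refused whole if a number of a shift passes 0.05 or a number of a turn 8.59, either way. A call with a gripper value outside its range is refused whole. The fingers move at their own pace and stop on an object; the grip force is fixed at half the most. Time passes only in rows, so rows that do not move let the fingers close. It gives the time, the measured TCP pose, the force, the opening and the grip force at its end, in the units of the state.
- ctrl.get_obs(): the state, without advancing time (a new reading comes with each control period).
- imaging.snapshot(name): name is "scene" or "top" or "wrist"; returns (picture, depth): 480x640x3 uint8, blue, green, red; 480x640 float32, m along the optical axis (not along the pixel's ray), 0 where there is no reading.
- imaging.camera_model(name): a dict with "mtx" (3x3 intrinsics, pixels), "D" ([k1, k2, p1, p2, k3] as OpenCV has them; the pictures are not rectified), "R" (3x3) and "t" (3): a world point X has camera coordinates R X + t. Camera axes: x right, y down, z forward; pixel columns grow to the right and rows downward; lengths in m; the calibration is good to about 2 mm. A picture is of the moment at which its call begins: read the wrist's pose just before it. camera_model takes no time and is no camera call; for the wrist camera it gives the pose at the moment of the call.
- close_job(): hands the job in; it is judged then, once.
The state is a dict: "clock": time; "joint_pos": joint angles; "qvel": joint speeds; "tau": joint torques, N m; "tool_pos": TCP position; "orientation": TCP orientation; "force": force on the tool from outside, world axes, zero at the start; "moment": the same for the moment, N m; "opening": finger opening in m; "gripper_force": force on a finger pad.
Only numpy, scipy, OpenCV 4.12 (cv2) and the standard library are available. Lean on these libraries where they do the work, as an engineer would, in place of code of your own. Each camera call takes 0.05 s, during which the arm holds its last target. There are 200 camera calls.

## Working session

There is one attempt and no reset: what is moved stays moved. The work goes in short steps, Python scripts to look and compute and a shell command to move; the robot and the scene stay as the last step left them, time stands still between calls to the robot, and variables do not carry over. Pictures are saved under pics/ and viewed, at most 10 in all, crops included, and the job is handed in when it is done.

```bash
ls; mkdir -p pics; python3 - <<'E'
from plant import ctrl, imaging
import cv2,numpy as np
o=ctrl.get_obs(); print(o, ctrl.tcp_to_grasp)
for n in("scene","top"):
    p,d=imaging.snapshot(n); cv2.imwrite(f"pics/{n}0.png",p); np.save(f"pics/{n}0.npy",d)
    m=imaging.camera_model(n); print(n,m)
E
```

```text
pics
{'clock': 0.0, 'joint_pos': array([ 8.17662655e+01,  2.05920023e+01,  6.33131565e-01, -2.11118717e-02,
       -7.01368652e+01, -1.65056540e+01]), 'qvel': array([-0.01950106, -0.05552914, -0.09928761, -0.00599212, -0.08703954,
        0.05678903]), 'tau': array([ 5.00635906e-04, -5.82717168e+01,  2.93061858e+01,  6.99752882e+00,
        6.89646535e-03, -1.58378393e-04]), 'tool_pos': array([0.28230664, 0.6125735 , 0.2256083 ]), 'orientation': array([ 1.79902570e+02, -8.17376676e-03, -2.47465714e+01]), 'force': array([-0.18711726, -0.03954283,  0.32386337]), 'moment': array([ 0.03073169,  0.0365433 , -0.03462892]), 'gripper_force': 0.0, 'opening': 0.0876841193103582} 0.0188
scene {'mtx': array([[529.26528876,   0.        , 320.97443146],
       [  0.        , 529.26528876, 237.22481606],
       [  0.        ,   0.        ,   1.        ]]), 'D': array([-0.14657459,  0.        ,  0.        ,  0.        ,  0.        ]), 'R': array([[ 0.45601349, -0.88993192,  0.00853682],
       [-0.52217698, -0.27531372, -0.80717629],
       [ 0.72068225,  0.36362555, -0.59024873]]), 't': array([-0.16869017,  0.31258959,  0.82256832])}
top {'mtx': array([[511.02305824,   0.        , 322.66219707],
       [  0.        , 511.02305824, 240.78949188],
       [  0.        ,   0.        ,   1.        ]]), 'D': array([-0.07029379,  0.        ,  0.        ,  0.        ,  0.        ]), 'R': array([[-0.01382463, -0.99959777,  0.02476225],
       [-0.994934  ,  0.01128552, -0.0998948 ],
       [ 0.09957516, -0.02601781, -0.99468983]]), 't': array([0.03334076, 0.47288541, 1.32707758])}
```

View pics/scene0.png

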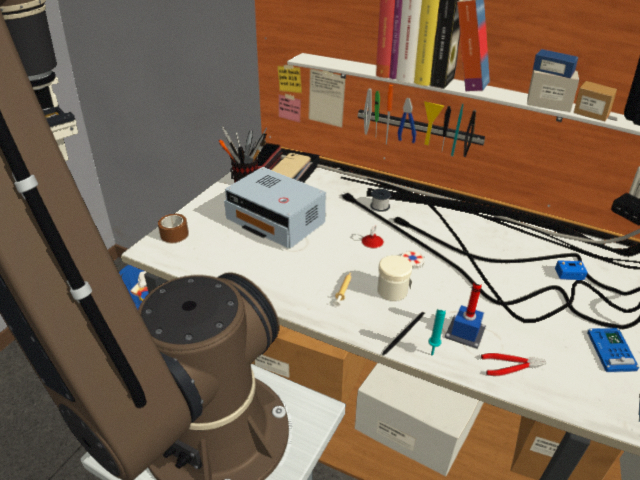

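View pics/top0.png

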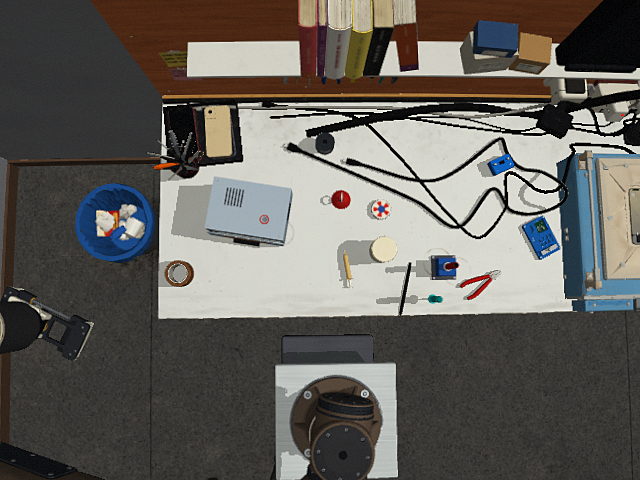

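The red-handled pin in the blue stand is at scene (472,305) and top (452,266). The turquoise look-alike is at scene (437,330) and top (435,299). The red handle on the blue stand fits the description. The release ring is at scene (284,198) and top (264,219). Next I'll measure these and check them in a crop.

```bash
cat > h.py <<'E'
import cv2,numpy as np
from plant import ctrl, imaging
def ray(m,u,v):
    x,y=cv2.undistortPoints(np.array([[[u,v]]],float),m["mtx"],m["D"])[0,0]
    R=np.array(m["R"]);return -R.T@np.array(m["t"]),R.T@np.array([x,y,1.])
def onplane(m,u,v,z):
    c,d=ray(m,u,v);return c+d*(z-c[2])/d[2]
def cross(r1,r2):
    A=np.stack([r1[1],-r2[1]],1);s=np.linalg.lstsq(A,r2[0]-r1[0],rcond=None)[0]
    a=r1[0]+s[0]*r1[1];b=r2[0]+s[1]*r2[1];return (a+b)/2,np.linalg.norm(a-b)
def red(p):
    h=cv2.cvtColor(p,cv2.COLOR_BGR2HSV);H,S,V=cv2.split(h)
    return (((H<8)|(H>172))&(S>110)&(V>70)).astype(np.uint8)
def blobs(mask,x0,y0,x1,y1,amin=8):
    n,l,s,c=cv2.connectedComponentsWithStats(mask[y0:y1,x0:x1])
    return [(c[i]+[x0,y0],s[i][:4]+[x0,y0,0,0],s[i][4]) for i in range(1,n) if s[i][4]>=amin]
E
python3 - <<'E'
from h import *
T=cv2.imread("pics/top0.png");S=cv2.imread("pics/scene0.png");mt=imaging.camera_model("top");ms=imaging.camera_model("scene")
bt=blobs(red(T),250,205,280,235);bs=blobs(red(S),270,188,298,210)
print("ring",bt,bs)
for b in bt: print(onplane(mt,*b[0],.092))
for b in bs: print(onplane(ms,*b[0],.092))
pt=blobs(red(T),430,250,465,280);ps=blobs(red(S),455,275,490,325);print("pin",pt,ps)
for b in pt: print(onplane(mt,*b[0],.09))
def blue(p):
    H,S_,V=cv2.split(cv2.cvtColor(p,cv2.COLOR_BGR2HSV));return ((H>100)&(H<125)&(S_>130)&(V>50)).astype(np.uint8)
for b in blobs(blue(T),425,245,470,285): print("stand",b,onplane(mt,*b[0],.044))
# box top: grey-blue region, depth-based
d=np.load("pics/top0.npy");v,u=np.mgrid[170:260,195:305]
un=cv2.undistortPoints(np.stack([u,v],-1).reshape(-1,1,2).astype(float),mt["mtx"],mt["D"]).reshape(-1,2)
P=np.c_[un,np.ones(len(un))]*d[170:260,195:305].reshape(-1,1);W=(P-mt["t"])@mt["R"]
k=abs(W[:,2]-.092)<.012;print(k.sum(),cv2.minAreaRect(W[k][:,:2].astype(np.float32)))
print(cv2.boxPoints(cv2.minAreaRect(W[k][:,:2].astype(np.float32))))
cv2.imwrite("pics/crop.png",np.hstack([cv2.resize(S[270:360,410:510],(400,360),interpolation=2),cv2.resize(S[160:250,215:315],(400,360),interpolation=2)]))
E
```

```text
ring [(array([264.22222222, 219.07407407]), array([260, 215,   9,   9]), np.int32(27))] []
[0.52290308 0.17534504 0.092     ]
pin [(array([454. , 265.7]), array([452, 263,   6,   5]), np.int32(10)), (array([448.58333333, 265.25      ]), array([447, 264,   4,   4]), np.int32(12))] [(array([473.27799228, 300.00772201]), array([466, 283,  16,  34]), np.int32(259))]
[ 0.39955632 -0.30199638  0.09      ]
[ 0.40089177 -0.28813968  0.09      ]
stand (array([444.31451613, 266.84677419]), array([435, 258,  21,  18]), np.int32(248)) [ 0.39911403 -0.28929323  0.044     ]
4182 ((0.5526598691940308, 0.2166498452425003), (0.20041291415691376, 0.1370328813791275), 80.9843521118164)
[[0.46928713 0.12841819]
 [0.6046271  0.10694458]
 [0.6360326  0.3048815 ]
 [0.50069267 0.3263551 ]]
```

View pics/crop.png

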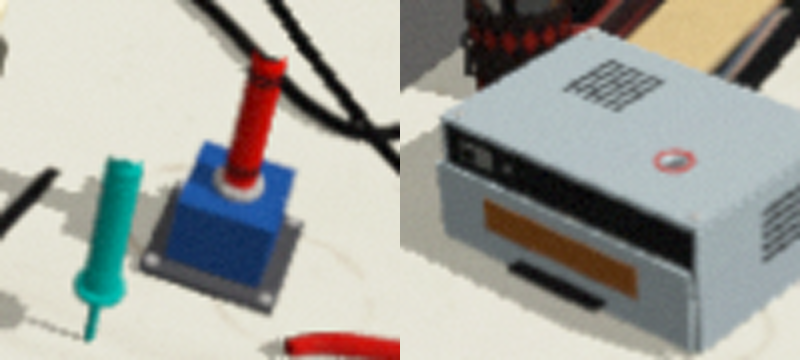

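The crop shows the red pin, with its steel collar, in the blue stand on the left, with the turquoise look-alike beside it. On the right is the ringed hole in the box cover. The hole predicted from the box corners, (0.522, 0.176), matches the ring at (0.523, 0.175). I'll move over the hole first and look on the way.

```bash
python3 -m crank '[[[0.02,-0.036,0.004],[0,0,0],1],[[0.02,-0.036,0.004],[0,0,0],1],[[0.02,-0.036,0.004],[0,0,0],1],[[0.02,-0.036,0.004],[0,0,0],1],[[0.02,-0.036,0.004],[0,0,0],1],[[0.02,-0.036,0.004],[0,0,0],1],[[0.02,-0.036,0.004],[0,0,0],1],[[0.02,-0.036,0.004],[0,0,0],1],[[0.02,-0.036,0.004],[0,0,0],1],[[0.02,-0.036,0.004],[0,0,0],1],[[0,0,0],[0,0,0],1],[[0,0,0],[0,0,0],1]]'
python3 - <<'E'
from h import *
m=imaging.camera_model("wrist");p,d=imaging.snapshot("wrist");cv2.imwrite("pics/w1.png",p)
print(ctrl.get_obs()["tool_pos"],-np.array(m["R"]).T@m["t"])
for b in blobs(red(p),0,0,640,480,30): print(b,onplane(m,*b[0],.092))
E
```

```text
clock: 1.3
tool_pos: [0.4827, 0.2521, 0.2664]
orientation: [180.0, 0.0, -24.9]
force: [-0.1, -0.7, 0.1]
opening: 0.0879
gripper_force: 0.0
[0.48238802 0.25287037 0.26626599] [0.54991994 0.22091365 0.42502152]
(array([93.04918033,  4.96721311]), array([87,  0, 13, 12]), np.int32(61)) [0.71547992 0.34226003 0.092     ]
(array([123.40329218,  33.36625514]), array([102,   0,  34,  59]), np.int32(243)) [0.68745617 0.33122525 0.092     ]
(array([518.34      ,   7.75428571]), array([496,   0,  48,  20]), np.int32(700)) [0.57124964 0.03462236 0.092     ]
(array([112.39655172,  36.7816092 ]), array([105,  20,  14,  31]), np.int32(174)) [0.68916086 0.34075356 0.092     ]
(array([118.79487179,  61.33333333]), array([115,  57,   8,  10]), np.int32(39)) [0.67123524 0.34600119 0.092     ]
(array([123.82857143,  75.57142857]), array([121,  72,   7,   7]), np.int32(35)) [0.66012723 0.3481176  0.092     ]
(array([124.34210526,  92.31578947]), array([121,  88,   7,   9]), np.int32(38)) [0.64876746 0.3548203  0.092     ]
(array([376.28187919, 138.89932886]), array([364, 126,  26,  27]), np.int32(149)) [0.52449417 0.17680972 0.092     ]
(array([ 96.30107527, 198.86021505]), array([ 87, 193,  21,  12]), np.int32(93)) [0.58246234 0.42743244 0.092     ]
(array([107.63768116, 224.84057971]), array([104, 215,   7,  18]), np.int32(69)) [0.55760026 0.43151302 0.092     ]
```

View pics/w1.png

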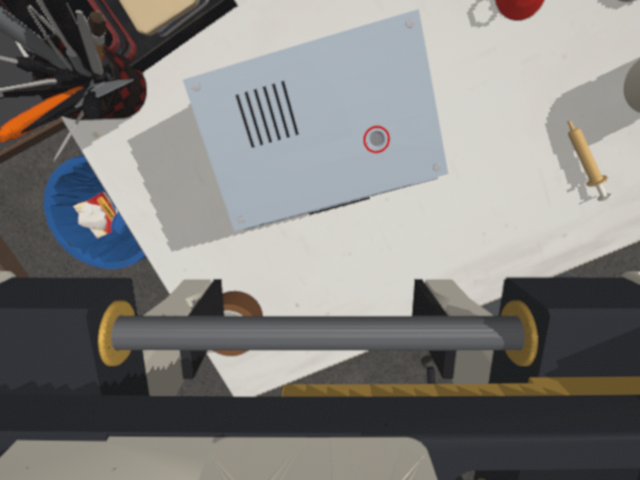

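The wrist view shows the ring at (376,139), which gives (0.5245, 0.1768) and agrees with the top view. Next is the pin.

```bash
python3 -m crank '[[[0.008,-0.045,0],[0,0,0],1],[[0.008,-0.045,0],[0,0,0],1],[[0.008,-0.045,0],[0,0,0],1],[[0.008,-0.045,0],[0,0,0],1],[[0.008,-0.045,0],[0,0,0],1],[[-0.025,-0.04,0],[0,0,0],1],[[-0.025,-0.04,0],[0,0,0],1],[[-0.025,-0.04,0],[0,0,0],1],[[-0.025,-0.04,0],[0,0,0],1],[[-0.025,-0.04,0],[0,0,0],1],[[-0.025,-0.04,0],[0,0,0],1],[[0,0,0],[0,0,0],1]]'
python3 -m crank '[[[0,0,0],[0,0,0],1],[[0,0,0],[0,0,0],1]]'
python3 - <<'E'
from h import *
m=imaging.camera_model("wrist");p,d=imaging.snapshot("wrist");cv2.imwrite("pics/w2.png",p);np.save("pics/w2.npy",d)
o=ctrl.get_obs();print(o["joint_pos"],o["tool_pos"],-np.array(m["R"]).T@m["t"])
for b in blobs(red(p),0,0,640,480,60): print(b,onplane(m,*b[0],.126))
E
```

```text
clock: 2.55
tool_pos: [0.3701, -0.2141, 0.2665]
orientation: [180.0, 0.0, -24.9]
force: [-0.3, -0.1, 0.1]
opening: 0.0877
gripper_force: 0.0
clock: 2.75
tool_pos: [0.3732, -0.2111, 0.2665]
orientation: [-180.0, 0.0, -24.7]
force: [-0.2, 0.6, 1.1]
opening: 0.0874
gripper_force: 0.0
[-2.90132347e+00 -5.13829391e+00 -2.44747492e+01 -7.43868203e-03
 -7.06728220e+01  6.82768946e+01] [ 0.37330242 -0.21091912  0.2664131 ] [ 0.44040663 -0.24208603  0.42509719]
(array([176.23762376,  55.46534653]), array([172,  49,  11,  14]), np.int32(101)) [ 0.53447368 -0.17017953  0.126     ]
(array([158.21359223,  57.91262136]), array([152,  51,  13,  14]), np.int32(103)) [ 0.53866386 -0.15719553  0.126     ]
(array([76.48346056, 91.29834606]), array([53, 67, 45, 50]), np.int32(1572)) [ 0.54492954 -0.08862331  0.126     ]
(array([185.50515464,  73.3814433 ]), array([180,  69,  11,  11]), np.int32(97)) [ 0.52087981 -0.17029145  0.126     ]
(array([156.53684211,  77.33684211]), array([151,  73,  12,  12]), np.int32(95)) [ 0.52763607 -0.14915461  0.126     ]
(array([173.35416667,  86.86458333]), array([169,  81,  11,  12]), np.int32(96)) [ 0.51651966 -0.15725412  0.126     ]
(array([54.11666667, 89.26666667]), array([50, 83, 10, 13]), np.int32(60)) [ 0.55341813 -0.0738645   0.126     ]
(array([470.44288873, 151.09064112]), array([431, 117,  71,  77]), np.int32(1357)) [ 0.3785874  -0.34571584  0.126     ]
(array([390.57680251, 147.52037618]), array([378, 140,  32,  19]), np.int32(319)) [ 0.40710863 -0.28946153  0.126     ]
```

View pics/w2.png

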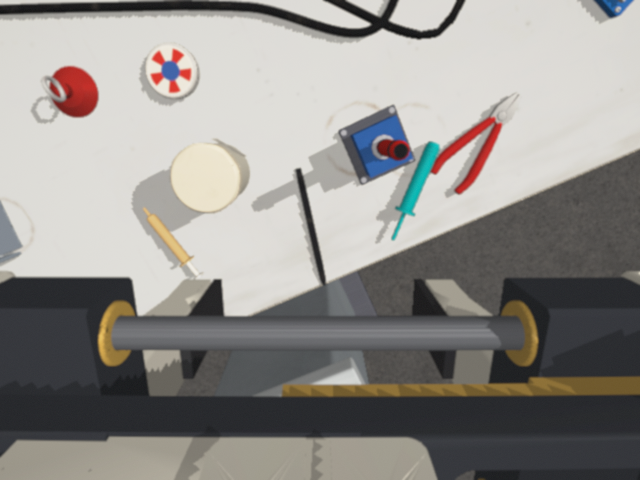

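The wrist view shows the stand foot corners at (345,131), (391,108), (412,158) and (361,183). The handle end is at (400,150) and the collar at (383,147). The turquoise pin lies flat on the surface at (418,190).

```bash
python3 - <<'E'
from h import *
m=imaging.camera_model("wrist")
for q,z in(((400.5,150),.126),((383,147),.048)): print(onplane(m,*q,z))
f=np.array([onplane(m,*q,.006) for q in((344,131),(391.5,106),(414,159),(361,185))]);print(f.mean(0),np.linalg.norm(f-np.roll(f,1,0),axis=1))
p=cv2.imread("pics/w2.png");H,S,V=cv2.split(cv2.cvtColor(p,cv2.COLOR_BGR2HSV))
k=((H<8)|(H>172))&(S>110)&(V>25);ys,xs=np.nonzero(k[130:170,370:425]);print(xs.min()+370,xs.max()+370,ys.min()+130,ys.max()+130)
d=np.load("pics/w2.npy");print(d[150,400])
E
```

```text
[ 0.40229736 -0.2956565   0.126     ]
[ 0.4021493  -0.29499668  0.048     ]
[ 0.40146387 -0.29599443  0.006     ] [0.06188836 0.05639341 0.0620244  0.06452257]
378 409 140 158
0.29868007
```

```bash
python3 -m crank '[[[0.0097,-0.0282,-0.02],[0,0,0],1],[[0.0097,-0.0282,-0.02],[0,0,0],1],[[0.0097,-0.0282,-0.02],[0,0,0],1],[[0,0,-0.027],[0,0,0],1],[[0,0,-0.027],[0,0,0],1],[[0,0,-0.027],[0,0,0],1],[[0,0,-0.027],[0,0,0],1],[[0,0,-0.027],[0,0,0],1],[[0,0,0],[0,0,0],1],[[0,0,0],[0,0,0],1]]'
python3 - <<'E'
from h import *
m=imaging.camera_model("wrist");p,d=imaging.snapshot("wrist");cv2.imwrite("pics/w3.png",p)
print(ctrl.get_obs()["tool_pos"])
E
```

```text
clock: 3.8
tool_pos: [0.4024, -0.2959, 0.0716]
orientation: [180.0, 0.1, -24.6]
force: [0.7, 0.2, 0.2]
opening: 0.0873
gripper_force: 0.0
[ 0.40294163 -0.29621498  0.0724731 ]
```

View pics/w3.png

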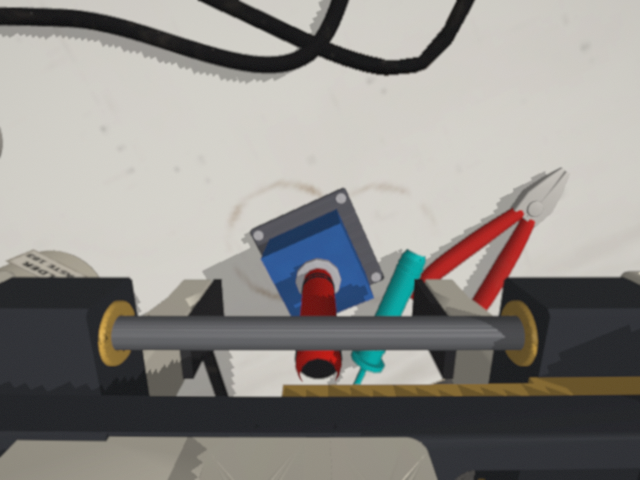

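The handle is centred between the fingers at (318,330), and the turquoise pin lies well below the fingertips. I'll close the gripper and lift.

```bash
python3 -m crank '[[[0,0,0],[0,0,0],-1],[[0,0,0],[0,0,0],-1],[[0,0,0],[0,0,0],-1],[[0,0,0],[0,0,0],-1],[[0,0,0],[0,0,0],-1],[[0,0,0],[0,0,0],-1],[[0,0,0],[0,0,0],-1],[[0,0,0],[0,0,0],-1],[[0,0,0],[0,0,0],-1],[[0,0,0],[0,0,0],-1]]'
```

```text
clock: 4.85
tool_pos: [0.4016, -0.2966, 0.0715]
orientation: [-180.0, 0.0, -24.7]
force: [0.1, -0.7, -0.2]
opening: 0.0156
gripper_force: 30.0
```

```bash
python3 -m crank '[[[0,0,0.02],[0,0,0],-1],[[0,0,0.02],[0,0,0],-1],[[0,0,0.03],[0,0,0],-1],[[0,0,0.03],[0,0,0],-1],[[0,0,0.03],[0,0,0],-1],[[0,0,0.02],[0,0,0],-1],[[0.02,0.04,0],[0,0,0],-1],[[0.02,0.04,0],[0,0,0],-1],[[0.02,0.04,0],[0,0,0],-1],[[0.02,0.04,0],[0,0,0],-1],[[0.01,0.04,0],[0,0,0],-1],[[0.01,0.04,0],[0,0,0],-1]]'
python3 -m crank '[[[0.01,0.04,0],[0,0,0],-1],[[0.01,0.04,0],[0,0,0],-1],[[0.003,0.04,0],[0,0,0],-1],[[0,0.04,0],[0,0,0],-1],[[0,0.04,0],[0,0,0],-1],[[0,0.03,0],[0,0,0],-1],[[0,0,0],[0,0,0],-1],[[0,0,0],[0,0,0],-1],[[0,0,0],[0,0,0],-1]]'
python3 - <<'E'
from h import *
o=ctrl.get_obs();print(o["tool_pos"],o["orientation"],o["opening"],o["joint_pos"])
for n in("wrist","scene","top"):
    p,d=imaging.snapshot(n);cv2.imwrite(f"pics/{n}4.png",p)
S=cv2.imread("pics/scene4.png");ms=imaging.camera_model("scene")
P=np.r_[o["tool_pos"][:2],o["tool_pos"][2]]
q=cv2.projectPoints(P.reshape(1,3),cv2.Rodrigues(np.array(ms["R"]))[0],np.array(ms["t"]),ms["mtx"],ms["D"])[0].ravel();print(q)
u,v=q.astype(int);c=S[v-50:v+70,u-60:u+60]
W=cv2.imread("pics/wrist4.png");cv2.imwrite("pics/c4.png",np.hstack([cv2.resize(c,(400,400),interpolation=cv2.INTER_CUBIC),W[80:480,120:520]]))
E
```

```text
clock: 6.05
tool_pos: [0.5017, -0.0548, 0.2214]
orientation: [180.0, 0.0, -24.7]
force: [-0.0, -0.0, -0.5]
opening: 0.0154
gripper_force: 30.0
clock: 6.95
tool_pos: [0.5243, 0.1729, 0.2213]
orientation: [180.0, 0.0, -24.8]
force: [1.1, -0.1, -0.3]
opening: 0.0155
gripper_force: 30.0
[0.52433562 0.17286821 0.22134451] [ 1.79968565e+02  2.08646527e-02 -2.47544461e+01] 0.015545005463573024 [ 3.85720909e+01  9.23539654e+00 -1.53935956e+01 -4.98488164e-03
 -6.54084641e+01  2.66755447e+01]
[283.05579726 150.0457229 ]
```

View pics/c4.png

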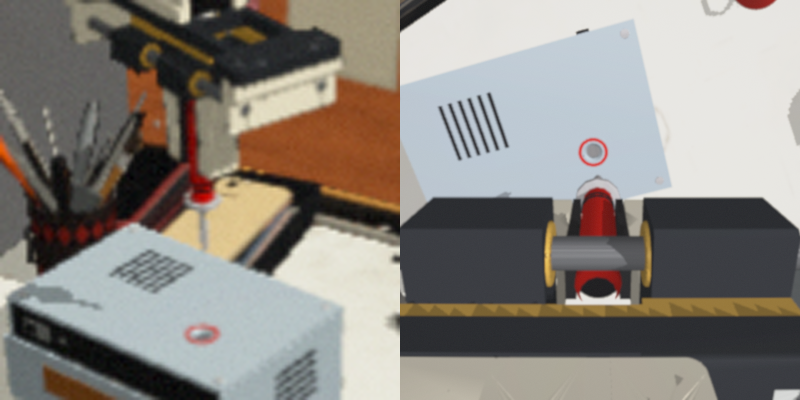

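Left crop (scene): the pin hangs upright over the ring, with the tip near scene (284,175) and the ring at (283,200). Right crop (wrist): the collar is at about (318,265) and the ring at (313,232). I'll compare where the tip should project with where it appears.

```bash
python3 - <<'E'
from h import *
o=ctrl.get_obs();t=o["tool_pos"];g=t+[0,0,.0188]
g[2]=t[2]+.0188-.0003
dz=.0885+0.0 -(.0715+.0188)  # nominal grip minus actual height at home
tipz=t[2]-.0715+.010
for n in("wrist","scene"):
    m=imaging.camera_model(n)
    pr=lambda P:cv2.projectPoints(np.array(P,float).reshape(1,3),cv2.Rodrigues(np.array(m["R"]))[0],np.array(m["t"]),m["mtx"],m["D"])[0].ravel().round(1)
    print(n,"tip",pr([t[0],t[1],tipz]),"collar",pr([t[0],t[1],tipz+.034]),"end",pr([t[0],t[1],tipz+.116]))
    p=cv2.imread(f"pics/{n}4.png")
    for b in blobs(red(p),*( (285,205,345,250) if n=="wrist" else (270,190,298,210)),amin=3): print("ring",b,onplane(m,*b[0],.092), "bbox",onplane(m,b[1][0]+(b[1][2]-1)/2,b[1][1]+(b[1][3]-1)/2,.092))
    x=(300,240,340,285) if n=="wrist" else (272,140,297,182)
    c=p[x[1]:x[3],x[0]:x[2]]
    if n=="scene":
        for r in range(160,182): print(r,p[r,278:294].max(1) if 0 else cv2.cvtColor(p,cv2.COLOR_BGR2GRAY)[r,276:294])
    else:
        for r in range(252,272,2): print(r,cv2.cvtColor(p,cv2.COLOR_BGR2GRAY)[r,294:344:2])
E
```

```text
wrist tip [317.4 256.6] collar [317.4 276.9] end [317.1 370.8]
ring (array([312.57831325, 231.75903614]), array([299, 219,  28,  27]), np.int32(166)) [0.52453898 0.17689371 0.092     ] bbox [0.52438407 0.17703475 0.092     ]
252 [198 198 198 198 197 198 199 198 197 198 198 198 198 199 198 199 198 197
 198 198 198 199 197 198 198]
254 [199 197 198 198 197 198 198 198 197 199 198 186 183 195 198 198 198 198
 198 198 198 198 198 198 198]
256 [198 198 197 197 197 198 198 198 198 197 176 133 134 165 193 198 200 198
 198 199 198 198 198 198 198]
258 [197 197 198 199 198 198 198 196 186 173 144 141 147 146 165 183 188 194
 197 198 198 197 198 199 198]
260 [198 198 198 198 198 193 173 155 148 161 181 195 193 185 177 171 167 173
 190 198 198 198 198 198 197]
262 [198 197 197 198 193 164 155 175 189 197 202 203 202 202 201 199 197 191
 174 188 197 198 198 198 198]
264 [198 198 197 193 162 169 194 197 197 196 198 200 202 201 200 198 197 199
 197 178 188 197 198 198 198]
266 [197 198 192 161 164 192 196 196 196 193 189 178 181 194 197 197 197 196
 202 199 183 184 197 198 198]
268 [197 195 165 16
[... 1273 characters left out ...]
73 [193 193 197 199 199 199 196 175 161 186 201 199 201 200 202 202 201 199]
174 [191 191 191 193 193 200 196 178 165 188 199 200 198 199 201 202 200 197]
175 [190 189 191 192 191 193 193 182 183 196 199 200 204 198 202 200 197 179]
176 [189 190 191 191 193 190 191 191 190 196 198 198 199 201 203 195 180 148]
177 [186 190 191 193 191 189 192 191 192 196 194 193 194 201 197 183 152 107]
178 [166 176 180 187 190 189 190 189 190 192 190 191 193 194 194 177 140 106]
179 [150 122 132 154 175 185 188 195 189 187 190 189 189 188 190 192 186 182]
180 [118 142 142 112 127 176 190 192 189 194 190 193 191 192 191 190 192 191]
181 [163 151 127 142 167 188 189 190 191 192 190 189 191 189 191 189 192 191]
```

```bash
python3 -m crank '[[[0.001,0.0037,0],[0,0,0],-1],[[0,0,-0.02],[0,0,0],-1],[[0,0,-0.02],[0,0,0],-1],[[0,0,-0.02],[0,0,0],-1],[[0,0,0],[0,0,0],-1],[[0,0,0],[0,0,0],-1],[[0,0,0],[0,0,0],-1]]'
python3 - <<'E'
from h import *
o=ctrl.get_obs();t=o["tool_pos"];print(t)
p,d=imaging.snapshot("wrist");S,_=imaging.snapshot("scene")
cv2.imwrite("pics/c5.png",np.hstack([cv2.resize(S[165:225,245:325],(400,300),interpolation=cv2.INTER_CUBIC),cv2.resize(p[190:340,220:420],(400,300),interpolation=cv2.INTER_CUBIC)]))
E
```

```text
clock: 7.8
tool_pos: [0.5264, 0.1774, 0.1628]
orientation: [-179.9, -0.1, -24.7]
force: [-0.9, -0.8, -0.7]
opening: 0.0156
gripper_force: 30.0
[0.52638409 0.17741924 0.16281976]
```

View pics/c5.png

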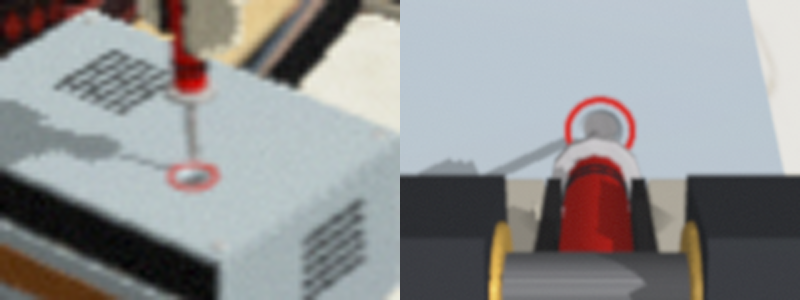

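The tip sits just above the ring: scene crop tip (193,160) against ring (192,177), and wrist crop pin x 598 against ring (600,131). That's within about 1 mm, so I'll make a small shift and lower gently.

```bash
python3 -m crank '[[[-0.0006,-0.0009,0],[0,0,0],-1],[[0,0,-0.004],[0,0,0],-1],[[0,0,-0.004],[0,0,0],-1],[[0,0,-0.004],[0,0,0],-1],[[0,0,-0.004],[0,0,0],-1],[[0,0,0],[0,0,0],-1],[[0,0,0],[0,0,0],-1]]'
```

```text
clock: 8.6
tool_pos: [0.525, 0.1762, 0.1454]
orientation: [180.0, 0.0, -24.7]
force: [-0.3, -0.5, -0.7]
opening: 0.0155
gripper_force: 30.0
```

The tip is 8 mm below the cover top with no contact force, so it's in the hole. Pressing now.

```bash
python3 -m crank '[[[0,0,-0.005],[0,0,0],-1],[[0,0,-0.005],[0,0,0],-1],[[0,0,-0.004],[0,0,0],-1],[[0,0,-0.004],[0,0,0],-1],[[0,0,-0.003],[0,0,0],-1],[[0,0,-0.003],[0,0,0],-1],[[0,0,0],[0,0,0],-1],[[0,0,0],[0,0,0],-1]]'
python3 - <<'E'
from h import *
S,_=imaging.snapshot("scene");T,_=imaging.snapshot("top");A=cv2.imread("pics/scene0.png")
cv2.imwrite("pics/c6.png",np.hstack([cv2.resize(x[165:255,215:315],(400,360),interpolation=2) for x in(A,S)]))
E
```

```text
clock: 9.4
tool_pos: [0.5251, 0.1762, 0.1215]
orientation: [180.0, -0.0, -24.7]
force: [-0.2, -0.6, 1.4]
opening: 0.0152
gripper_force: 30.0
```

View pics/c6.png

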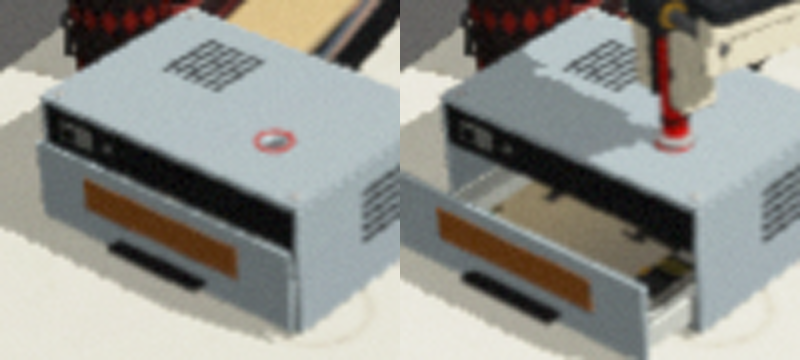

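The second crop shows the tray sprung out of the front. Withdrawing and returning to above the stand.

```bash
python3 -m crank '[[[0,0,0.01],[0,0,0],-1],[[0,0,0.02],[0,0,0],-1],[[0,0,0.03],[0,0,0],-1],[[0,0,0.04],[0,0,0],-1],[[0,-0.04,0],[0,0,0],-1],[[0,-0.04,0],[0,0,0],-1],[[-0.005,-0.04,0],[0,0,0],-1],[[-0.01,-0.04,0],[0,0,0],-1],[[-0.01,-0.04,0],[0,0,0],-1],[[-0.01,-0.04,0],[0,0,0],-1],[[-0.01,-0.04,0],[0,0,0],-1],[[-0.02,-0.04,0],[0,0,0],-1]]'
python3 -m crank '[[[-0.02,-0.04,0],[0,0,0],-1],[[-0.02,-0.04,0],[0,0,0],-1],[[-0.014,-0.04,0],[0,0,0],-1],[[-0.0045,-0.0328,0],[0,0,0],-1],[[0,0,0],[0,0,0],-1],[[0,0,0],[0,0,0],-1],[[0,0,0],[0,0,0],-1]]'
```

```text
clock: 10.7
tool_pos: [0.4602, -0.1453, 0.2224]
orientation: [-180.0, -0.1, -24.7]
force: [0.5, -0.9, -1.7]
opening: 0.0154
gripper_force: 30.0
clock: 11.4
tool_pos: [0.4016, -0.2962, 0.2219]
orientation: [-180.0, -0.0, -24.7]
force: [0.2, 0.5, -0.8]
opening: 0.0151
gripper_force: 30.0
```

```bash
python3 -m crank '[[[0,-0.0003,-0.03],[0,0,0],-1],[[0,0,-0.03],[0,0,0],-1],[[0,0,-0.03],[0,0,0],-1],[[0,0,-0.015],[0,0,0],-1],[[0,0,-0.005],[0,0,0],-1],[[0,0,-0.005],[0,0,0],-1],[[0,0,-0.005],[0,0,0],-1],[[0,0,-0.005],[0,0,0],-1],[[0,0,0],[0,0,0],-1],[[0,0,0],[0,0,0],-1]]'
```

```text
clock: 12.4
tool_pos: [0.4017, -0.297, 0.0969]
orientation: [-180.0, -0.0, -24.7]
force: [-0.3, -0.3, -0.2]
opening: 0.0156
gripper_force: 30.0
```

The tip is at z 0.035, inside the bore and moving freely. Lowering until it's home.

```bash
python3 -m crank '[[[0,0,-0.006],[0,0,0],-1],[[0,0,-0.006],[0,0,0],-1],[[0,0,-0.006],[0,0,0],-1],[[0,0,-0.004],[0,0,0],-1],[[0,0,-0.002],[0,0,0],-1],[[0,0,-0.001],[0,0,0],-1],[[0,0,0],[0,0,0],-1],[[0,0,0],[0,0,0],-1]]'
```

```text
clock: 13.2
tool_pos: [0.4017, -0.2969, 0.0717]
orientation: [-180.0, -0.0, -24.7]
force: [0.1, -1.0, -0.6]
opening: 0.0153
gripper_force: 30.0
```

```bash
python3 -m crank '[[[0,0,-0.0005],[0,0,0],-1],[[0,0,-0.0005],[0,0,0],-1],[[0,0,0],[0,0,0],-1],[[0,0,0],[0,0,0],-1]]'
```

```text
clock: 13.6
tool_pos: [0.4018, -0.297, 0.0714]
orientation: [180.0, -0.1, -24.7]
force: [-1.3, 2.3, 8.2]
opening: 0.0153
gripper_force: 30.0
```

The collar is seated: the upward force is about 8 N at the original home height. Releasing and backing off upward.

```bash
python3 -m crank '[[[0,0,0],[0,0,0],1],[[0,0,0],[0,0,0],1],[[0,0,0],[0,0,0],1],[[0,0,0],[0,0,0],1],[[0,0,0],[0,0,0],1],[[0,0,0],[0,0,0],1],[[0,0,0],[0,0,0],1],[[0,0,0],[0,0,0],1]]'
python3 -m crank '[[[0,0,0.02],[0,0,0],1],[[0,0,0.04],[0,0,0],1],[[0,0,0.04],[0,0,0],1],[[0,0,0.04],[0,0,0],1],[[0.01,0.04,0.04],[0,0,0],1],[[0.01,0.04,0],[0,0,0],1],[[0.01,0.04,0],[0,0,0],1],[[0,0,0],[0,0,0],1],[[0,0,0],[0,0,0],1],[[0,0,0],[0,0,0],1]]'
python3 - <<'E'
from h import *
S,_=imaging.snapshot("scene");cv2.imwrite("pics/s7.png",S)
cv2.imwrite("pics/c7.png",np.hstack([cv2.resize(S[160:340,170:370],(400,360)),cv2.resize(S[270:360,410:510],(400,360),interpolation=2)]))
E
```

```text
clock: 14.4
tool_pos: [0.4015, -0.2969, 0.0705]
orientation: [-180.0, 0.0, -24.7]
force: [0.5, -0.5, -0.0]
opening: 0.074
gripper_force: 0.0
clock: 15.4
tool_pos: [0.43, -0.1824, 0.2453]
orientation: [180.0, 0.0, -24.7]
force: [-0.4, 0.7, 0.8]
opening: 0.0881
gripper_force: 0.0
```

View pics/c7.png

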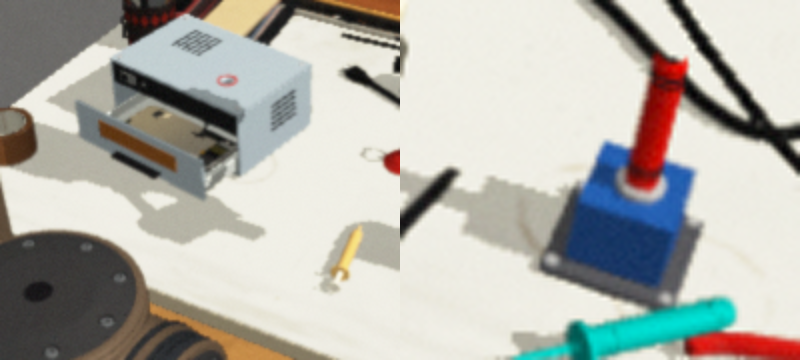

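The tray is out and the pin stands home in its stand. The turquoise look-alike is now lying down. It was already flat in the wrist view at 2.75 s, when the tool was 0.27 m up. I'll check whether it has moved since then.

```bash
python3 - <<'E'
from h import *
ms=imaging.camera_model("scene");o=ctrl.get_obs()
m=imaging.camera_model("wrist");R=np.array(m["R"]);c=-R.T@np.array(m["t"])
# w2: same tool orientation, camera at this centre
c2=np.array([0.44040663,-0.24208603,0.42509719]);m2=dict(m,t=-R@c2)
c3=c2+np.array([0.4024-.3733,-.2959+.2109,.0716-.2664]);m3=dict(m,t=-R@c3)
pr=lambda P:cv2.projectPoints(np.array(P,float).reshape(1,3),cv2.Rodrigues(np.array(ms["R"]))[0],np.array(ms["t"]),ms["mtx"],ms["D"])[0].ravel().round(1)
for mm,q in((m2,[(432,147),(395,238)]),(m3,[(412,258),(360,380)])):
    for x in q: P=onplane(mm,*x,.01);print(P.round(3),pr(P))
def tq(p):
    H,S,V=cv2.split(cv2.cvtColor(p,cv2.COLOR_BGR2HSV));return((H>78)&(H<98)&(S>120)&(V>60)).astype(np.uint8)
for f in("scene0","scene4","s7"):
    print(f,[(b[0].round(1),b[1],b[2]) for b in blobs(tq(cv2.imread(f"pics/{f}.png")),380,280,560,400,20)])
E
```

```text
[ 0.376 -0.349  0.01 ] [489.8 347.4]
[ 0.297 -0.275  0.01 ] [439.2 363.3]
[ 0.377 -0.349  0.01 ] [490.1 347.1]
[ 0.308 -0.285  0.01 ] [446.6 360.8]
scene0 [(array([437.1, 329.5]), array([429, 310,  17,  45]), np.int32(346))]
scene4 [(array([469.1, 352.6]), array([438, 345,  56,  17]), np.int32(382))]
s7 [(array([469.1, 352.6]), array([438, 345,  56,  17]), np.int32(381))]
```

It toppled by itself before I came near, and its pixel position is the same in the pictures at 7 s and after the job. So I left it alone as told, and I'm handing in.

```bash
python3 -c "
from plant import close_job
print(close_job())"
```

```text
the job is handed in; nothing more can be done
None
```

The latch is tripped and the tray is out, the release pin is back upright and fully home in its stand, and the job was handed in at about 15.5 s; the turquoise look-alike fell over before 2.75 s without the gripper going near it, and I left it lying there.

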